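# Pin the hold-down bar over a bored hub

## Robot

A 6-joint arm with a two-finger parallel gripper is mounted at the origin on the work surface. World frame = base frame: x ahead of the robot, y to its left, z up, the work surface at z = 0. Lengths are in m, angles in rad, forces in N, time in s.
With the tool pointing down it reaches from about 0.3 to 0.825 m from the base axis. Payload 5.4 kg.
Tool frame: the origin (TCP) lies at the very end of the fingers, on their centre line; the grasp point (between the pads) lies 19 mm behind it; z points along the fingers, x is the direction in which the jaws open and shut, and the axes are right-handed (so a half turn about z gives the same grasp; the last joint's range is limited). The gripper opens to 92 mm and grips with 3 to 60 N. Pads are 20 mm wide; open, the fingers measure 128 mm over their backs; the gripper's body (75 mm by 189 mm) begins 69 mm behind the grasp point.
Start: joints at [-1.497, 0.158, 1.597, -0, 1.386, -0.21], TCP at [0.161, -0.552, 0.179] pointing down, gripper open.
Joint ranges: [-2.91, 2.91], [-0.94, 2.29], [0.18, 2.7], [-1.29, 4.43], [0.17, 2.64], [-3, 3]. Speed limits (rad/s): [2.57, 2.57, 3.14, 3.14, 3.14, 3.14].

## Interface

Orientations are given as a rotation vector (axis times angle).
In Python, from workcell import bot gives the robot as it stands. Calls block until the motion is done:
- bot.goto(position, orientation): joint-space move of the TCP to a pose.
- bot.line_to(position, rot=None, max_speed=0.15): straight line of the TCP; rot=None keeps the orientation; max_speed is the mean speed in m/s.
- bot.set_joints(angles): joint-space move.
- bot.set_gripper(opening, newtons=None): opening from 0.0 (shut) to 1.0 (fully open); newtons is the grip in N (None keeps the last); returns when the fingers have stopped.
- bot.hold(seconds).
- bot.inverse_kinematics(position, orientation): joint angles nearest the present ones, or None.
- bot.read_camera(name): name is "scene" or "side" or "wrist"; returns a dict with "pixels" (480x640x3 uint8, blue, green, red), "fx", "fy", "cx", "cy" (pixels), "R" (3x3) and "t" (3): a world point X has camera coordinates R X + t. Camera axes: x right, y down, z forward; pixel columns grow to the right and rows downward; lengths in m; the calibration is good to about 2 mm. A picture is of the moment at which its call begins. There is no depth.
A pose or a line that the arm cannot do raises bot.MotionError and nothing moves.
- bot.job_done(): hands the job in, once; it reports no verdict.
Readings, each from a call of its own:
- bot.current_clock(): time.
- bot.current_joints(): joint angles.
- bot.current_joint_vel(): joint speeds.
- bot.current_effort(): joint torques, N m.
- bot.current_ee_pos(): TCP position.
- bot.current_tool_rot(): TCP orientation.
- bot.current_contact_force(): force on the tool from outside, world axes, zero at the start.
- bot.current_ft_torque(): the same for the moment, N m.
- bot.current_opening(): opening from 0.0 (shut) to 1.0 (fully open).
Only numpy, scipy, OpenCV 4.12 (cv2) and the standard library are available. Lean on these libraries where they do the work, as an engineer would, in place of code of your own. Each camera call takes 0.05 s, during which the arm holds its last target.

## Task

Clamp the bored hub in the bench fixture: set it flange down over the fixture's post, swing the hold-down bar down over it until its eye is fully home in the fork, push the headed pin through fork and eye until its head is hard against the fork, then slide the keeper all the way in behind the pin's head. Do it in that order, and leave the other things on the bench (also the solid blank that looks like the hub) where they are.

Things in the scene. Friction and masses are not known exactly. Their poses are not given: they have to be found in the camera images.
- fixture: Dark steel clamp fixture fixed to the bench. Frame: origin on the bench surface, z up; x from the pin-head side through the fork, y from the hinge to the fork. Base plate x -112..52, y -142..192, 20 thick. Pin rest: block x -108..-28, y 78..122, top z 60, with two lips to z 64; the pin's head stands between them. Keeper guide block: x -56..-34, y 124..184, top z 66 (mm)
- post_foot (a point): Foot of the post, on top of the base plate, at fixture (0,10,20) mm: the hub's underside centre goes here. Post dia 22, 26 tall, its upper 8 tapered. Axes as the fixture's
- hinge (a point): Centre of the bar's hinge axis (along x), at fixture (0,-100,74) mm, between two ears with tops at z 90. Axes as the fixture's
- fork_mouth (a point): Centre of the hole's mouth in the fork's near cheek, on its outer face, where the pin head seats; at fixture (-28,100,74) mm. Pin goes in along +x; axes as the fixture's. Near cheek x -28..-8, far cheek x 8..20, both y 82..118, tops z 94 (fixture mm), holes dia 14
- bar (a joint): Angle of the hold-down bar in rad: 0 = level, eye home in the fork; grows as it opens, 1.57 = upright. A stiff hinge, it stays where it is left; about 5 N near its end moves it
- bar_eye (a point): Centre of the eye's hole (dia 14) in the bar, 200 mm from the hinge axis; x along the hinge axis, y from hinge to eye, z the bar's upper side. Bar: steel, 30 wide, 12 thick (z +-6) up to 170 from the hinge; then the eye, a plate 12 thick (x), 36 tall (z +-18), 165 to 215 from the hinge. Level, its underside is 3 mm above the seated hub
- pin: Steel headed pin lying level, tip 8 to 14 mm inside the near cheek's hole. Origin: centre of the head's seating face; x along the shank to the tip. Shank dia 12, 62 long, last 6 tapered; head dia 28, 10 thick (x -10..0). Push the head along fixture +x; seated, origin is at fork_mouth. Not before the bar is home
- keeper (a joint): Travel of the keeper in m: 0 = fully out, 0.038 = fully in behind the seated head. Slides along the fixture's -y, needs about 3 N
- keeper_end (a point): Centre of the keeper's outer (+y) end face; push it to -y. Axes as the fixture's. Keeper: steel plate 8 (x) x 45 (y) x 22 (z +-11) mm, reaching 45 towards -y from here, with a post dia 12, 16 tall on top, centred 9 from this end. It passes 3 behind a seated head; a pin that is not home blocks it
- hub: Turned aluminium hub with a through BORE of dia 26: flange dia 64, 10 thick at the bottom, boss dia 40 above it, 45 tall in all. Origin: centre of the underside, z up. Grasp it by the boss. Stands at the bench's left, swapped at random with the blank and the collar
- blank: BYSTANDER. Turned aluminium blank with the hub's very outline (flange dia 64 x 10, boss dia 40, 45 tall) but SOLID: no bore. Origin: centre of underside, z up
- collar: BYSTANDER. Plain steel ring, outside dia 68, inside dia 48, 18 tall. Origin: centre of underside
- jar: BYSTANDER. Glass jar with steel cap, dia 72, 100 tall. Origin: centre of underside
- tin: BYSTANDER. White paint tin, dia 90, 110 tall. Origin: centre of underside
- offcut: BYSTANDER. Wooden offcut 70 x 130 x 35. Origin: centre of underside
- screwdriver: BYSTANDER. Screwdriver lying along its x axis, about 200 long
- wrench: BYSTANDER. Wrench lying along its x axis, about 180 long
Not all that is in view belongs to the job. What is shaped like the hub but blue is not meant.

How it is judged:
By the outcome, as a careful person would: the job done as asked, in the order asked, and still so for the second after the job is handed in, with the robot touching nothing.
It also fails if it takes over 69 s, if anything falls off the work surface, if the arm or the gripper's body presses on something with over 40 N, if the wrist force passes 120 N, or if a joint passes its speed limit or range.

## Working session

There is one attempt and no reset: what is moved stays moved. The work goes in short steps, each a Python script; the robot and the scene stay as the last script left them, time stands still between calls to the robot, and variables do not carry over. Pictures are saved under pics/ and viewed, and the job is handed in when it is done.

```bash
ls; mkdir -p pics
python3 - <<'E'
from workcell import bot
import cv2
for n in("scene","side","wrist"):
    c=bot.read_camera(n); cv2.imwrite(f"pics/{n}0.png",c["pixels"])
    print(n,c["fx"],c["fy"],c["cx"],c["cy"],c["R"],c["t"])
print(bot.current_clock(),bot.current_tool_rot(),bot.current_contact_force())
E
```

```text
pics
scene 555.6001327038548 555.6001327038548 325.1691268914392 246.31486248941698 [[ 0.50908464  0.86060794 -0.0136675 ]
 [ 0.5845051  -0.35732758 -0.72847155]
 [-0.63181217  0.36286496 -0.68493971]] [-0.30728714 -0.28267149  1.64758519]
side 434.1939075746051 434.1939075746051 315.92154683913543 239.08492607432 [[ 0.89339876 -0.44867846  0.02294105]
 [-0.2621371  -0.56207078 -0.78444922]
 [ 0.36485996  0.69481226 -0.61976861]] [-0.51114002  0.21740838  0.73835365]
wrist 402.60204689440246 402.60204689440246 309.21566886109264 242.6288863067325 [[ 0.27988875 -0.96003041 -0.00197509]
 [-0.92928264 -0.27143987  0.25050784]
 [-0.24103127 -0.06827891 -0.96811256]] [-0.57542219 -0.03012327  0.39084316]
0.15 [-2.51244294e+00  1.88428770e+00  1.46586178e-03] [-0.67329606 -0.40276835 -0.09960463]
```

View pics/scene0.png

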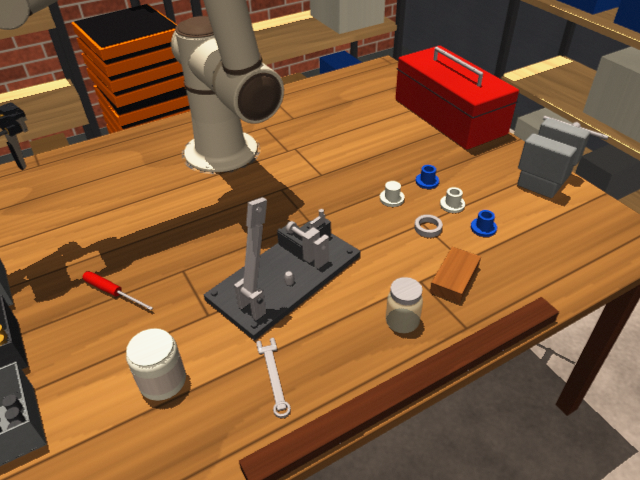

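View pics/side0.png

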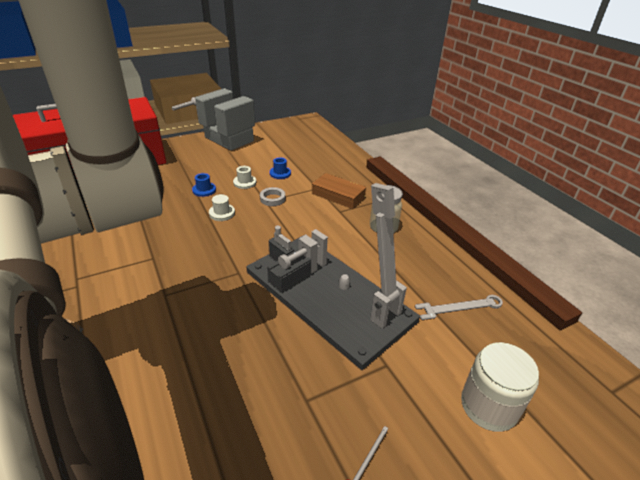

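View pics/wrist0.png

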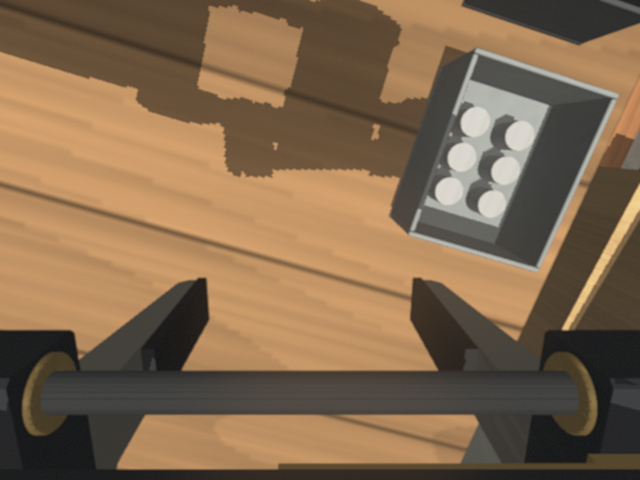

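The scene view shows the fixture at about (283,280) with its bar upright. Two pale hub-shaped parts stand at (392,193) and (453,199), blue decoys at (428,177) and (486,223), and the collar at (428,226). I'll enlarge these next.

Run:
```python
import cv2,numpy as np
a=cv2.imread("pics/scene0.png");b=cv2.imread("pics/side0.png")
A=cv2.resize(a[165:245,370:510],None,fx=5,fy=5,interpolation=cv2.INTER_CUBIC)[:290]
B=cv2.resize(b[150:225,185:325],None,fx=5,fy=5,interpolation=cv2.INTER_CUBIC)[:300]
A=cv2.resize(a[165:225,370:510],(700,300),interpolation=cv2.INTER_CUBIC);B=cv2.resize(b[160:220,185:325],(700,300),interpolation=cv2.INTER_CUBIC)
cv2.imwrite("pics/crop1.png",np.vstack([A,B]))
C=cv2.resize(a[190:340,200:370],None,fx=4,fy=4,interpolation=cv2.INTER_CUBIC);cv2.imwrite("pics/crop2.png",C)
D=cv2.resize(b[175:375,240:430],None,fx=3,fy=3,interpolation=cv2.INTER_CUBIC);cv2.imwrite("pics/crop3.png",D)
```

```text
(no output)
```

View pics/crop1.png

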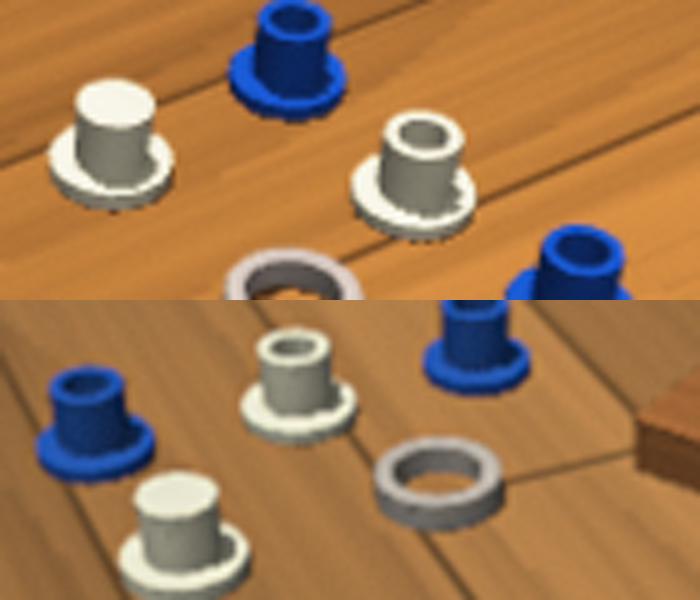

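View pics/crop2.png

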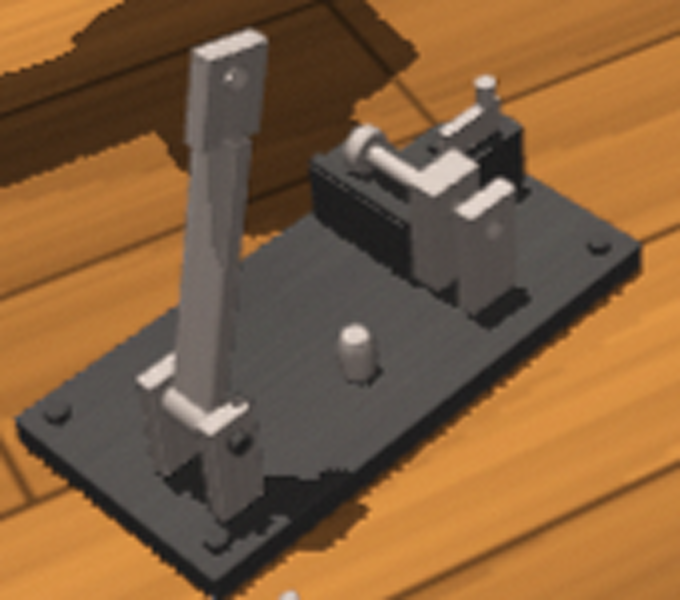

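View pics/crop3.png

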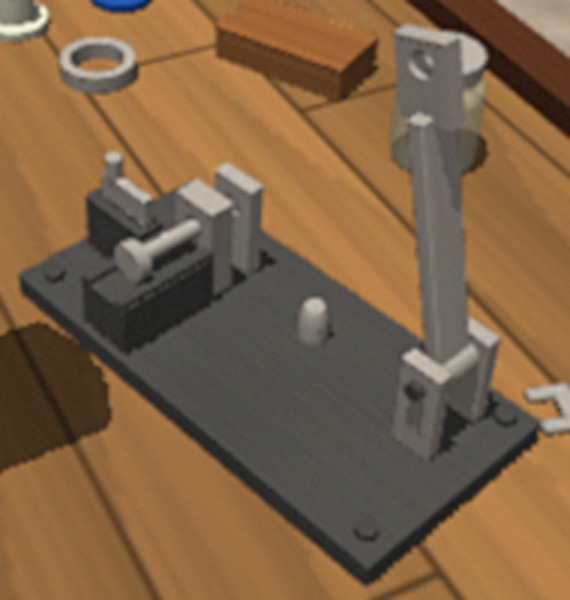

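The hub is the pale part with a dark bore, at scene (453,199) and side (244,177). The pale one at scene (392,193) and side (222,208) has a solid top, so it is the blank. The blue ones, scene (428,177) and (486,223), are excluded by colour. The enlarged crop confirms the bore. Next I'll fit the fixture pose.

```bash
cat > h.py <<'E'
import numpy as np,cv2
from scipy.optimize import least_squares
from scipy.spatial.transform import Rotation as Ro
def proj(c,X):
    X=np.atleast_2d(X); p=X@np.array(c["R"]).T+np.array(c["t"])
    return np.c_[c["fx"]*p[:,0]/p[:,2]+c["cx"],c["fy"]*p[:,1]/p[:,2]+c["cy"]]
def tri(obs):
    "obs: list of (cam,(u,v))"
    f=lambda X:np.concatenate([proj(c,X)[0]-uv for c,uv in obs])
    r=least_squares(f,[0.4,0.1,0.05]); return r.x,np.abs(r.fun).max()
def fx2w(p,F): # F=(x,y,yaw), F mm
    F=np.asarray(p); P=np.atleast_2d(F)/1000
    return P
def toW(F,P):
    P=np.atleast_2d(np.array(P,float))/1000;c,s=np.cos(F[2]),np.sin(F[2])
    return np.c_[F[0]+c*P[:,0]-s*P[:,1],F[1]+s*P[:,0]+c*P[:,1],P[:,2]]
def box(x0,x1,y0,y1,z0,z1):
    v=[(x,y,z) for x in(x0,x1) for y in(y0,y1) for z in(z0,z1)]
    e=[(i,j) for i in range(8) for j in range(i) if bin(i^j).count('1')==1]
    return v,e
BOX=dict(base=(-112,52,-142,192,0,20),rest=(-108,-28,78,122,20,60),near=(-28,-8,82,118,20,94),far=(8,20,82,118,20,94),kg=(-56,-34,124,184,20,66))
def overlay(c,F,img,roi,s,name):
    x0,y0,x1,y1=roi
    im=cv2.resize(img[y0:y1,x0:x1],None,fx=s,fy=s,interpolation=cv2.INTER_CUBIC)
    q=lambda uv:tuple(int(round(t)) for t in ((uv[0]+.5-x0)*s,(uv[1]+.5-y0)*s))
    for k,b in BOX.items():
        v,e=box(*b);uv=proj(c,toW(F,v))
        for i,j in e: cv2.line(im,q(uv[i]),q(uv[j]),(0,255,0),1,cv2.LINE_AA)
    for ang in(0,):
        for z in(20,46):
            t=np.linspace(0,2*np.pi,40);r=11 if z==20 else 7
            uv=proj(c,toW(F,np.c_[r*np.cos(t),10+r*np.sin(t),0*t+z]))
            for a in uv: cv2.circle(im,q(a),1,(0,255,255),-1)
    cv2.imwrite(name,im)
E
cat > fit1.py <<'E'
from h import *
from workcell import bot
sc=bot.read_camera("scene");sd=bot.read_camera("side")
a=lambda u,v:(u/4+200-.5,v/4+190-.5); b=lambda u,v:(u/3+240-.5,v/3+175-.5)
O=[(sc,(-112,-142,20),a(18,425)),(sc,(52,192,20),a(641,247)),(sc,(0,10,46),a(353,328)),
(sd,(-112,192,20),b(22,275)),(sd,(52,-142,20),b(538,428)),(sd,(-112,-142,20),b(370,570)),(sd,(0,10,46),b(316,300))]
f=lambda F:np.concatenate([proj(c,toW(F,P))[0]-uv for c,P,uv in O])
r=least_squares(f,[0.5,0.0,0]);print(r.x,r.fun.round(1))
np.save("F.npy",r.x)
overlay(sc,r.x,sc["pixels"],(200,190,370,340),4,"pics/ov1.png")
overlay(sd,r.x,sd["pixels"],(240,175,430,375),3,"pics/ov2.png")
A=lambda u,v:(u/5+370-.5,v/5+165-.5);B=lambda u,v:(u/5+185-.5,v/5+160-.5)
print("hub top",tri([(sc,A(423,136)),(sd,B(295,347))]))
print("pinhead",tri([(sc,a(357,148)),(sd,b(131,262))]))
print("keeper post top",tri([(sc,a(486,82)),(sd,b(113,158))]))
E
python3 fit1.py
```

```text
[ 0.59438045 -0.0956281   0.28533966] [-1.4 -1.1  0.4 -0.3  0.4  2.5 -1.2 -0.7  1.4 -2.  -0.7 -0.4 -0.3  2. ]
hub top (array([ 0.50969175,  0.43990664, -0.08044037]), np.float64(24.550687222911165))
pinhead (array([ 0.4853159, -0.0261595,  0.0769086]), np.float64(0.03197084451292653))
keeper post top (array([0.50439253, 0.04874073, 0.10575905]), np.float64(0.42302551620426243))
```

View pics/ov1.png

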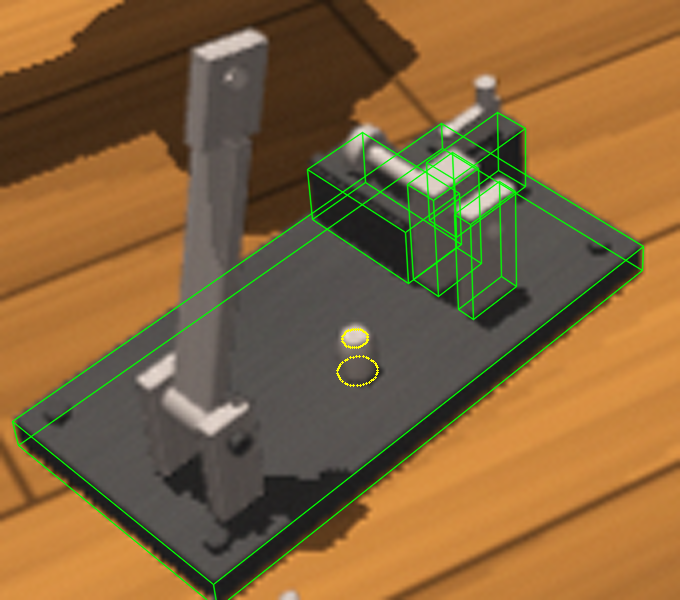

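View pics/ov2.png

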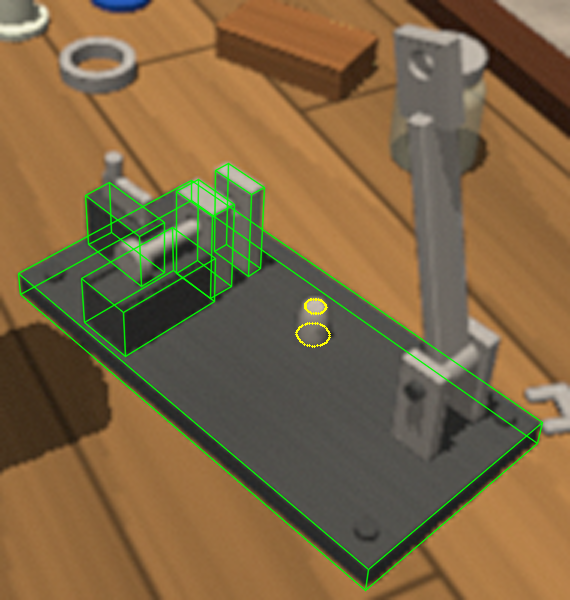

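Run:
```python
from h import *
from workcell import bot
sc=bot.read_camera("scene");sd=bot.read_camera("side");w=bot.read_camera("wrist")
A=lambda u,v:(u/5+370-.5,v/5+165-.5);B=lambda u,v:(u/5+185-.5,v/5+160-.5)
for n,p,q in [("hub top",(423,136),(295,47)),("blank top",(115,103),(176,194)),("blue1",(293,18),(86,83)),("blue2",(581,248),(476,-7)),("collar",(293,275),(438,162))]:
    X,e=tri([(sc,A(*p)),(sd,B(*q))]);print(n,X.round(4),round(e,2))
R=np.array(w["R"]);C=-R.T@w["t"];T=Ro.from_rotvec(bot.current_tool_rot()).as_matrix()
print("cam in tool",T.T@(C-bot.current_ee_pos()),"axes",(T.T@R.T).round(3))
F=np.load("F.npy");Fi=lambda X:(Ro.from_euler('z',-F[2]).apply(np.array(X)-[F[0],F[1],0])*1000).round(1)
print(Fi([0.4853159, -0.0261595,0.0769]),Fi([0.50439253,0.04874073,0.10575905]))
a=lambda u,v:(u/4+200-.5,v/4+190-.5); b=lambda u,v:(u/3+240-.5,v/3+175-.5)
X,e=tri([(sc,a(235,78)),(sd,b(423,64))]);print("eye approx(opp faces)",Fi(X),e)
X,e=tri([(sc,a(228,48)),(sd,b(427,35))]);print("eye top",Fi(X),e)
```

```text
hub top [0.5537 0.412  0.0446] 0.2
blank top [0.4506 0.2935 0.0461] 0.25
blue1 [0.439  0.4188 0.0459] 0.26
blue2 [0.665  0.4162 0.0497] 0.45
collar [0.5912 0.3006 0.0262] 0.94
cam in tool [ 0.00146057 -0.06863697 -0.20647802] axes [[ 1.    -0.    -0.   ]
 [ 0.     0.968  0.251]
 [ 0.    -0.251  0.968]]
[-85.1  97.4  76.9] [-45.7 163.9 105.8]
eye approx(opp faces) [  0.7 -49.9 265.2] 0.2536502033576653
eye top [-1.000e-01 -5.080e+01  2.836e+02] 0.0174846853251438
```

```bash
cat >> h.py <<'E'
def tool(yaw,tilt=0.): # tool x along heading yaw; tilt>0 leans body to +y of that heading
    M=Ro.from_euler('z',yaw)*Ro.from_euler('x',-tilt)*Ro.from_matrix(np.diag([1.,-1,-1]))
    return M.as_rotvec()
def tcp_for_grasp(g,rv,back=0.019): return np.array(g)+Ro.from_rotvec(rv).apply([0,0,back])
E
python3 - <<'E'
from h import *
from workcell import bot
F=np.load("F.npy")
for t in (0,.2,.3):
  for z in (55,180):
    rv=tool(F[2],t);p=tcp_for_grasp(toW(F,(0,10,z))[0],rv)
    print("place",t,z,bot.inverse_kinematics(p,rv))
  for yaw in (0.285,.6,.9):
    rv=tool(yaw,t);p=tcp_for_grasp([.5537,.412,.16],rv)
    print("hub",t,yaw,bot.inverse_kinematics(p,rv))
rv=tool(F[2])
for P in [(0,-150,320),(0,-110,224),(0,40,80),(-110,100,68),(-56,100,68),(-45,220,70)]:
    print(P,bot.inverse_kinematics(toW(F,P)[0],rv))
E
```

```text
place 0 55 [-3.46361553e-01  3.62573772e-01  1.64994657e+00 -4.44089210e-16
  1.12907231e+00 -6.31701211e-01]
place 0 180 [-3.46361553e-01  2.30011747e-01  1.55095071e+00 -4.44089210e-16
  1.36063020e+00 -6.31701211e-01]
hub 0 0.285 [ 4.65092369e-01  4.79669563e-01  1.27453928e+00 -4.44089210e-16
  1.38738381e+00  1.80092369e-01]
hub 0 0.6 [ 4.65092369e-01  4.79669563e-01  1.27453928e+00 -8.88178420e-16
  1.38738381e+00 -1.34907631e-01]
hub 0 0.9 [ 4.65092369e-01  4.79669563e-01  1.27453928e+00 -4.44089210e-16
  1.38738381e+00 -4.34907631e-01]
place 0.2 55 [-0.24829438  0.31466908  1.72681391 -0.20379399  1.00684988 -0.43247383]
place 0.2 180 [-0.24829438  0.17265471  1.63083731 -0.18182233  1.24048524 -0.48293462]
hub 0.2 0.285 [ 0.5597065   0.55290489  1.18699706 -0.19363484  1.45873917  0.30193287]
hub 0.2 0.6 [ 0.56330648  0.4999204   1.26042316 -0.20369773  1.37778392  0.00216221]
hub 0.2 0.9 [ 0.5576999   0.44832826  1.33020344 -0.19545705  1.30011923 -0.29582751]
place 0.3 55 [-0.19670157  0.30483806  1.75840577 -0.32502357  0.96137982 -0.31051137]
place 0.3 180 [-0.19670157  
[... 301 characters left out ...]
07276 -0.21609919]
(0, -150, 320) [-5.37123807e-01  3.95998604e-01  1.03759745e+00 -4.44089210e-16
  1.70799660e+00 -8.22463465e-01]
(0, -110, 224) [-4.94805560e-01  3.45596341e-01  1.28627838e+00 -4.44089210e-16
  1.50971794e+00 -7.80145218e-01]
(0, 40, 80) [-3.03946947e-01  2.79300340e-01  1.65930245e+00 -4.44089210e-16
  1.20298986e+00 -5.89286605e-01]
(-110, 100, 68) [-3.29106331e-01 -1.82504770e-02  2.01527050e+00 -4.44089210e-16
  1.14457263e+00 -6.14445989e-01]
(-56, 100, 68) [-2.66139675e-01  1.14883760e-01  1.87667271e+00 -4.44089210e-16
  1.15003618e+00 -5.51479332e-01]
(-45, 220, 70) [-3.50663310e-02  7.96459920e-02  1.91041385e+00 -4.44089210e-16
  1.15153281e+00 -3.20405989e-01]
```

Run:
```python
from h import *
from workcell import bot
F=np.load("F.npy")
print(bot.current_clock())
rv0=bot.current_tool_rot();p=bot.current_ee_pos()
bot.goto([p[0]+.1,p[1]+.1,.36],rv0)
print(bot.current_clock())
rv=tool(F[2]);P=toW(F,(-40,110,360))[0]
bot.goto(P,rv);bot.hold(.15);print(bot.current_clock())
import pickle
w=bot.read_camera("wrist");pickle.dump(w,open("w1.pkl","wb"));cv2.imwrite("pics/w1.png",w["pixels"])
rv=tool(.6,.26);P=tcp_for_grasp([.5537,.412,.16],rv)
bot.goto(P+[0,0,.05],rv);bot.hold(.15);print(bot.current_clock())
w=bot.read_camera("wrist");pickle.dump(w,open("w2.pkl","wb"));cv2.imwrite("pics/w2.png",w["pixels"])
```

```text
0.4
1.3167
3.3583
5.225
```

View pics/w1.png

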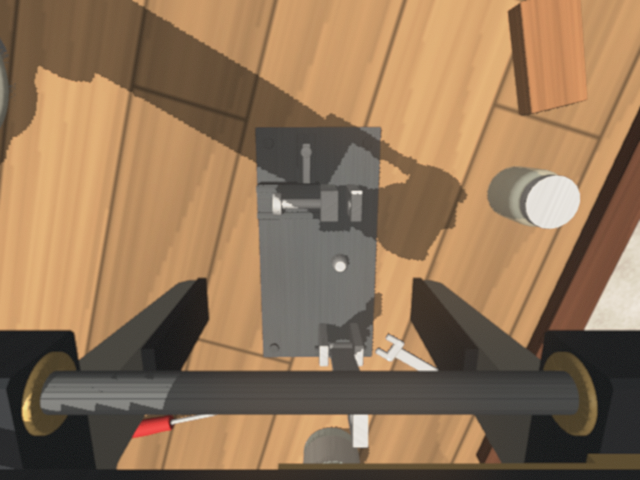

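View pics/w2.png

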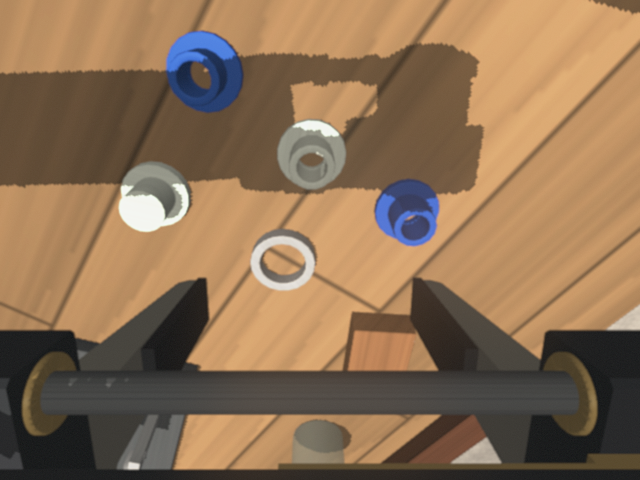

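Run:
```python
from h import *
import pickle
F=np.load("F.npy")
w1=pickle.load(open("w1.pkl","rb"));w2=pickle.load(open("w2.pkl","rb"))
overlay(w1,F,w1["pixels"],(240,110,400,370),2.3,"pics/ov3.png") if 0 else overlay(w1,F,w1["pixels"],(245,115,395,290),4 if 0 else 3.4,"pics/ov3.png")
im=w2["pixels"][110:200,265:365];s=6
im=cv2.resize(im,None,fx=s,fy=s,interpolation=cv2.INTER_CUBIC)
t=np.linspace(0,2*np.pi,80)
for r,z in((.020,.045),(.013,.045),(.032,.010),(.032,0)):
    for u in proj(w2,np.c_[.5537+r*np.cos(t),.412+r*np.sin(t),0*t+z]): cv2.circle(im,(int((u[0]+.5-265)*s),int((u[1]+.5-110)*s)),1,(0,255,0),-1)
cv2.imwrite("pics/ov4.png",im)
```

```text
(no output)
```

View pics/ov3.png

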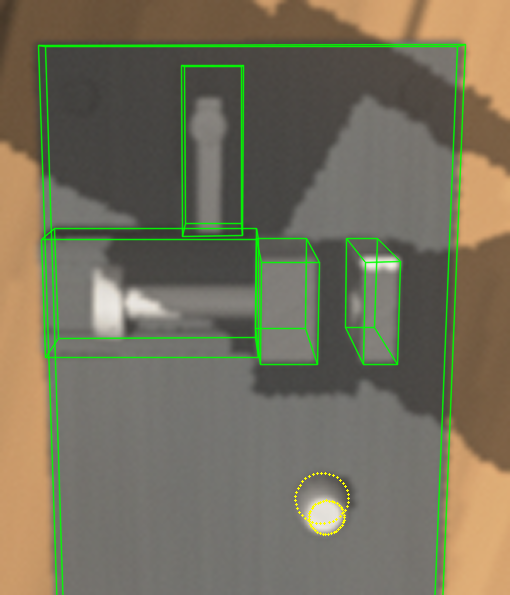

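View pics/ov4.png

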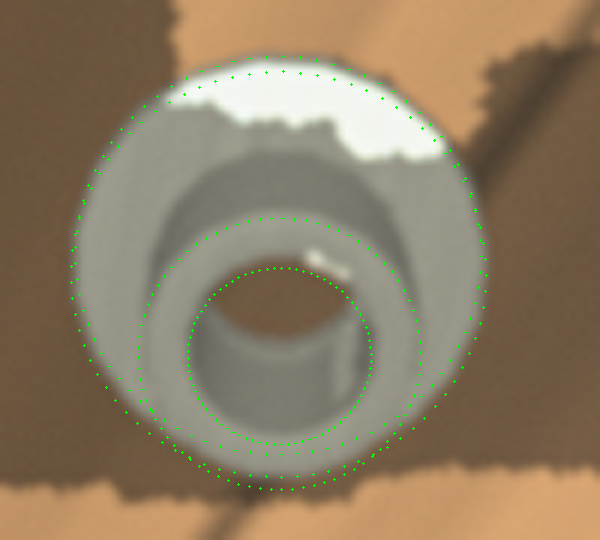

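Run:
```python
from h import *
from workcell import bot
H=np.array([.5530,.4131,0])
rv=tool(.6,.26)
P=tcp_for_grasp(H+[0,0,.036],rv)
bot.goto(P+[0,0,.06],rv)
bot.line_to(P,max_speed=.1)
bot.hold(.1);print(bot.current_contact_force())
bot.set_gripper(0.2,25);print(bot.current_opening()*92,bot.current_contact_force(),bot.current_ee_pos()-P)
w=bot.read_camera("wrist");cv2.imwrite("pics/w3.png",w["pixels"])
bot.line_to(P+[0,0,.08],max_speed=.15);bot.hold(.1)
print(bot.current_opening()*92,bot.current_contact_force(),bot.current_clock())
w=bot.read_camera("wrist");cv2.imwrite("pics/w4.png",w["pixels"])
import pickle;pickle.dump((w,bot.current_ee_pos(),bot.current_tool_rot()),open("w4.pkl","wb"))
s=bot.read_camera("side");cv2.imwrite("pics/s4.png",s["pixels"])
```

```text
[-0.24572736  0.04432502 -0.96942759]
18.342280674187958 [ 0.17604852 -0.85421224  1.25558278] [-1.13997846e-05  1.52476600e-06 -1.15991715e-05]
18.541929149604456 [ 0.24116439 -0.42292605  0.54920311] 8.6417
```

View pics/w4.png

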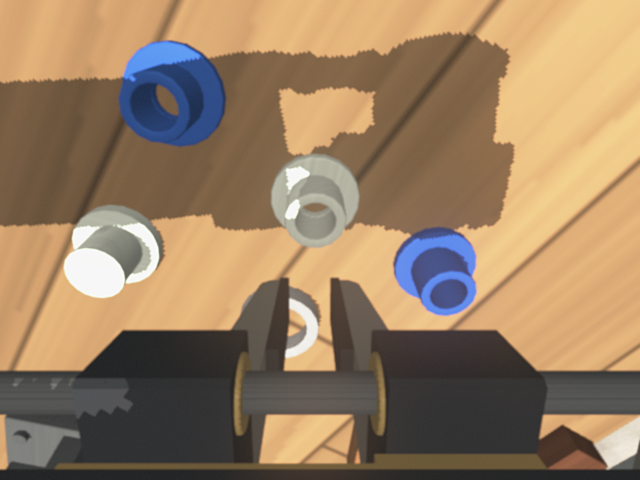

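View pics/s4.png

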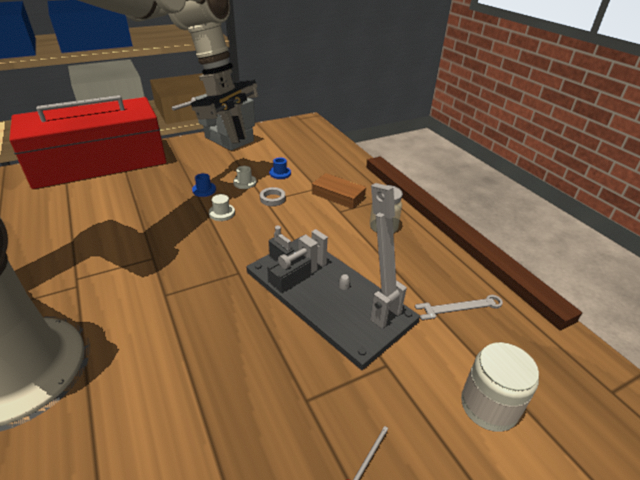

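Run:
```python
from h import *
from workcell import bot
rv=bot.current_tool_rot();M=Ro.from_rotvec(rv)
print(bot.current_ee_pos(),M.as_matrix().round(3),tool(.6,.26),rv)
w=bot.read_camera("wrist");print(proj(w,bot.current_ee_pos()),proj(w,[.553,.413,.045]))
s=bot.read_camera("side");print(proj(s,bot.current_ee_pos()))
R=np.array(w["R"]);C=-R.T@w["t"];print(M.inv().apply(C-bot.current_ee_pos()))
```

```text
[0.55489395 0.4084802  0.09584837] [[ 0.825  0.546  0.143]
 [ 0.565 -0.797 -0.214]
 [-0.003  0.257 -0.966]] [2.76198255 0.85438132 0.11169952] [2.76122959 0.85469676 0.10772116]
[[313.24516408 271.33556269]] [[314.10580748 221.15101411]]
[[242.77946176 152.04704702]]
[-0.00218604 -0.06899083 -0.20563367]
```

View pics/w3.png

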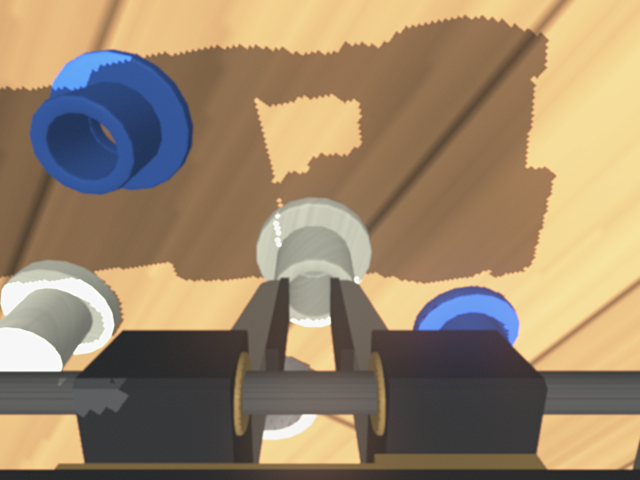

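The grasp missed: the opening shrank to 18 mm with nothing held. I'll measure the hub again.

Run:
```python
from h import *
from workcell import bot
sc=bot.read_camera("scene");sd=bot.read_camera("side")
cv2.imwrite("pics/c5.png",np.vstack([cv2.resize(c["pixels"][v:v+60,u:u+140],(700,300),interpolation=cv2.INTER_CUBIC) for c,u,v in((sc,370,165),(sd,185,130))]))
```

```text
(no output)
```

View pics/c5.png

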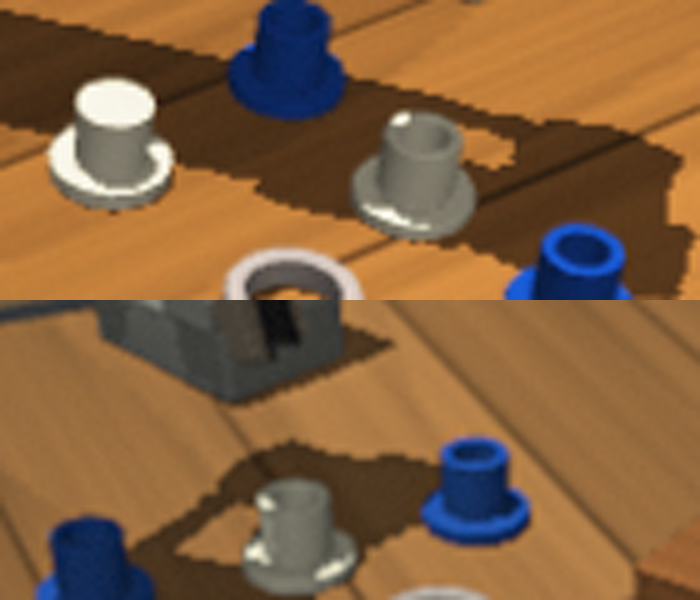

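Run:
```python
from h import *
from workcell import bot
sc=bot.read_camera("scene");sd=bot.read_camera("side")
print(sd["t"],sc["t"],proj(sc,bot.current_ee_pos()),proj(sd,bot.current_ee_pos()),bot.current_clock())
print(bot.current_joints(),bot.inverse_kinematics(bot.current_ee_pos(),bot.current_tool_rot()))
cv2.imwrite("pics/c6.png",np.hstack([cv2.resize(c["pixels"][v:v+150,u:u+100],(400,600),interpolation=cv2.INTER_CUBIC) for c,u,v in((sc,400,80),(sd,190,60))]))
```

```text
[-0.51114002  0.21740838  0.73835365] [-0.30728714 -0.28267149  1.64758519] [[456.7168081  175.76414424]] [[242.89205493 151.63500672]] 9.0417
[ 0.5939257   0.54895876  1.29092621 -0.26933676  1.309615    0.06491922] [ 0.5939257   0.54895876  1.29092621 -0.26933676  1.309615    0.06491922]
```

View pics/c6.png

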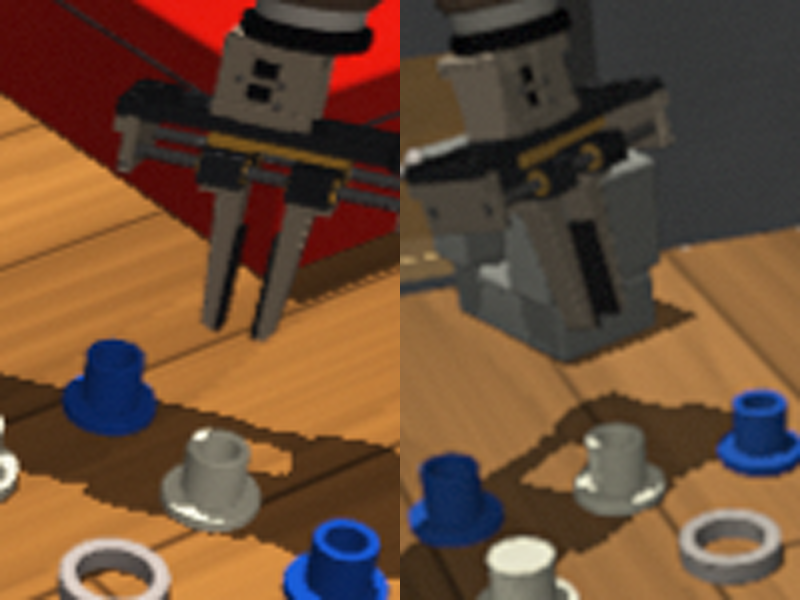

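Run:
```python
from h import *
from workcell import bot
sc=bot.read_camera("scene");sd=bot.read_camera("side")
A=lambda u,v:(u/4+400-.5,v/4+80-.5);B=lambda u,v:((u-400)/4+190-.5,v/4+60-.5)
M=Ro.from_rotvec(bot.current_tool_rot())
for p,q in [((215,326),(612,318)),((262,336),(612,318)),((215,326),(570,305)),((262,336),(570,305)),((238,331),(592,312))]:
    X,e=tri([(sc,A(*p)),(sd,B(*q))]);print(X.round(4),e, M.inv().apply(X-bot.current_ee_pos()).round(4))
cv2.imwrite("pics/c7.png",cv2.resize(sd["pixels"][100:150,220:260],(640,800)[::1] if 0 else (480,600),interpolation=cv2.INTER_CUBIC))
```

```text
[0.5519 0.3921 0.1436] 0.5727298403565442 [-0.0128  0.0233 -0.0414]
[0.5611 0.4237 0.1292] 0.915021230686591 [ 0.0127 -0.0006 -0.0329]
[0.5346 0.4111 0.1377] 3.2070543727451195 [-0.0164 -0.0029 -0.0423]
[0.5434 0.4437 0.1227] 2.8585173501176087 [ 0.0094 -0.0279 -0.0334]
[0.5481 0.4167 0.1335] 1.0455796088217255 [-0.002  -0.0011 -0.0375]
```

View pics/c7.png

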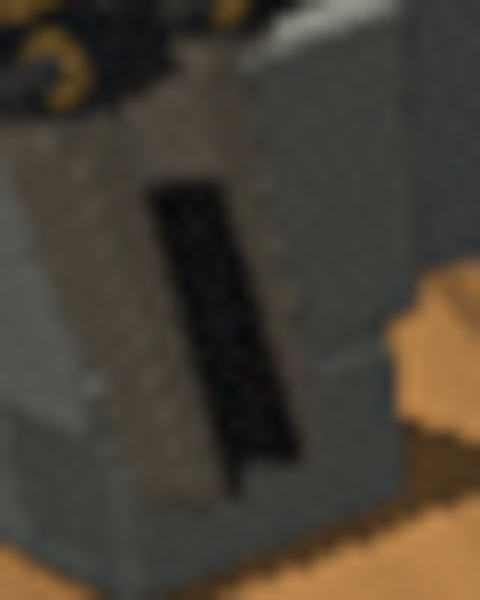

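The scene, side and wrist views agree that the real fingertips end about 36 mm short of the reported TCP along tool z. I closed above the hub and never touched it, so it hasn't moved. I'll correct for that offset and check it with one picture before closing.

```bash
cat >> h.py <<'E'
D=.036
def tipcmd(tip,rv): return np.array(tip)+Ro.from_rotvec(rv).apply([0,0,D])
E
python3 - <<'E'
from h import *
from workcell import bot
H=np.array([.5530,.4131,0])
rv=tool(.6,.26)
bot.set_gripper(1.0)
P=tipcmd(tcp_for_grasp(H+[0,0,.039],rv),rv);print(P)
print(bot.inverse_kinematics(P,rv))
bot.line_to(P+[0,0,.045],rot=rv,max_speed=.15)
bot.line_to(P+[0,0,.01],max_speed=.1);bot.hold(.1);print(bot.current_contact_force())
bot.line_to(P,max_speed=.03);bot.hold(.1);print(bot.current_contact_force(),bot.current_clock())
w=bot.read_camera("side")["pixels"][100:200,180:300];s=bot.read_camera("scene")["pixels"][120:220,400:520]
cv2.imwrite("pics/c8.png",np.hstack([cv2.resize(a,(400,333),interpolation=cv2.INTER_CUBIC) for a in(s,w)]))
E
```

```text
[ 0.56098372  0.40143022 -0.01415145]
[ 0.58052658  0.67316327  1.3462929  -0.287713    1.13328087  0.10457867]
[-0.07198867  0.57918273  0.03617059]
[0.21506137 0.73606976 0.25245022] 12.075
```

View pics/c8.png

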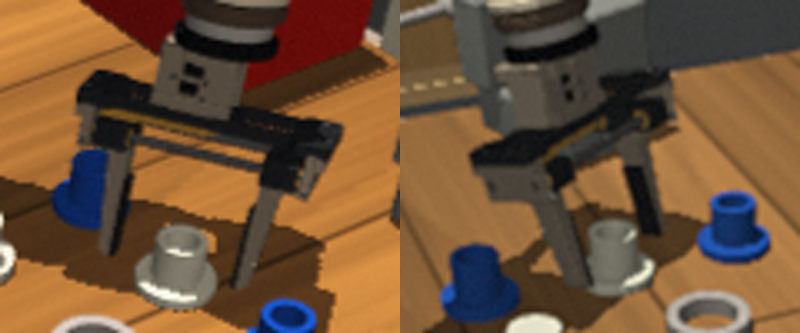

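Run:
```python
from h import *
from workcell import bot
import pickle
bot.set_gripper(0.2,30);print(bot.current_opening()*92,bot.current_contact_force())
p=bot.current_ee_pos()
bot.line_to(p+[0,0,.09],max_speed=.15);bot.hold(.15)
print(bot.current_opening()*92,bot.current_contact_force(),bot.current_clock())
w=bot.read_camera("wrist");cv2.imwrite("pics/w9.png",w["pixels"])
sc=bot.read_camera("scene");sd=bot.read_camera("side")
pickle.dump((w,sc,sd,bot.current_ee_pos(),bot.current_tool_rot()),open("w9.pkl","wb"))
cv2.imwrite("pics/c9.png",np.hstack([cv2.resize(a["pixels"][v:v+100,u:u+100],(400,400),interpolation=cv2.INTER_CUBIC) for a,u,v in((sc,400,80),(sd,190,70))]))
```

```text
39.759712336389214 [ 0.71876212  1.09231491 -0.67009549]
39.2848566951533 [-0.13086166  0.85074372 -4.08364275] 13.9167
```

View pics/c9.png

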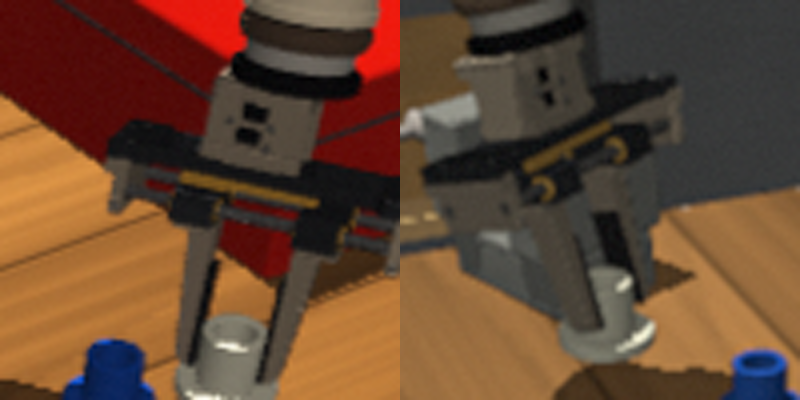

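View pics/w9.png

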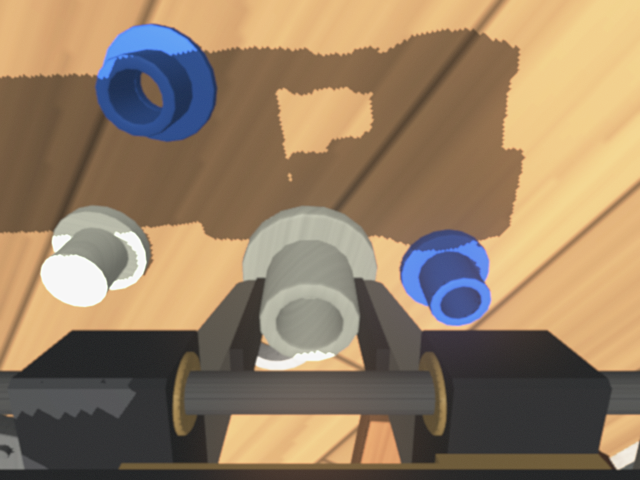

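Run:
```python
from h import *
import pickle
w,sc,sd,p,rv=pickle.load(open("w9.pkl","rb"))
H=np.array([.5530,.4131,.09])
t=np.linspace(0,2*np.pi,100);out=[]
for c,u0,v0,s,n in((w,230,195,2.3*2,150),(sc,430,150,8,70),(sd,220,130,8,50)):
    nn={150:150,70:60,50:50}[n];wd=int(600/s) if n==150 else 50
    im=cv2.resize(c["pixels"][v0:v0+ (150 if n==150 else 50),u0:u0+(150 if n==150 else 50)],None,fx=(s if n==150 else 6),fy=(s if n==150 else 6),interpolation=cv2.INTER_CUBIC)
    ss=s if n==150 else 6
    for r,z in((.020,.045),(.013,.045),(.032,.010),(.032,0)):
        for u in proj(c,H+np.c_[r*np.cos(t),r*np.sin(t),0*t+z]): cv2.circle(im,(int((u[0]+.5-u0)*ss),int((u[1]+.5-v0)*ss)),1,(0,255,0),-1)
    out.append(im)
cv2.imwrite("pics/ov9.png",out[0]);cv2.imwrite("pics/ov10.png",np.hstack(out[1:]))
```

```text
(no output)
```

View pics/ov9.png

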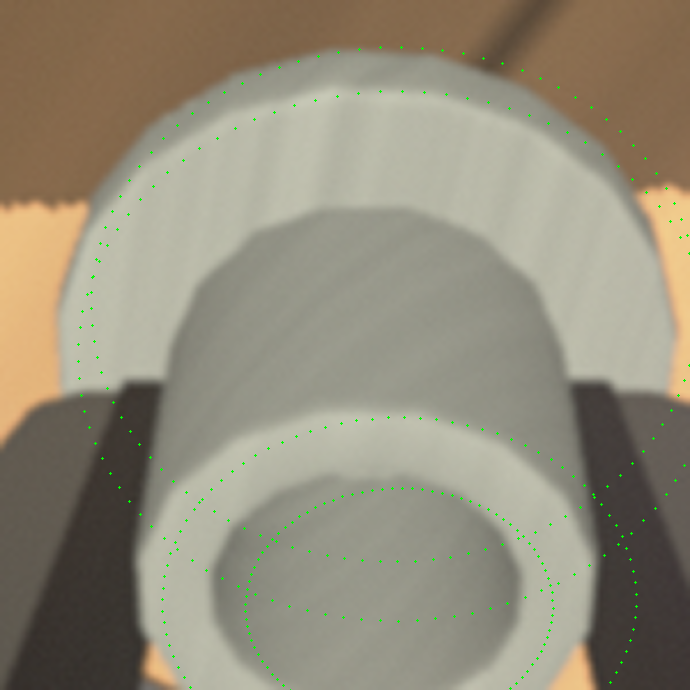

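View pics/ov10.png

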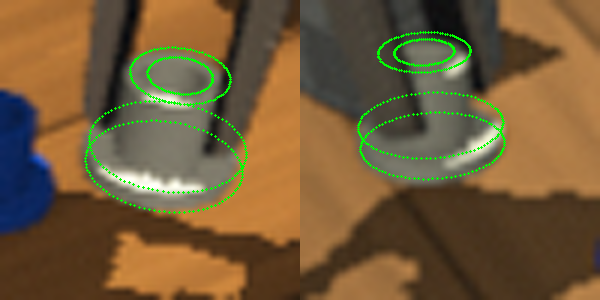

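```bash
cat > place.py <<'E'
from h import *
import pickle
_,_,_,p,rv=pickle.load(open("w9.pkl","rb"))
H=np.array([.5530,.4131,.09])
off=Ro.from_rotvec(rv).inv().apply(H-p) # hub origin in tool frame
off[0]=0
rvP=tool(np.load("F.npy")[2],.26)
def cmd(hub_world): return np.array(hub_world)-Ro.from_rotvec(rvP).apply(off)
E
python3 - <<'E'
from place import *
from workcell import bot
F=np.load("F.npy");print(off)
p=bot.current_ee_pos();bot.line_to(p+[-.03,-.05,.08],max_speed=.25)
bot.goto(cmd(toW(F,(0,50,165))[0]),rvP)
bot.line_to(cmd(toW(F,(0,10,75))[0]),max_speed=.12);bot.hold(.2)
print(bot.current_clock(),bot.current_contact_force(),bot.current_opening()*92)
w=bot.read_camera("wrist");sc=bot.read_camera("scene");sd=bot.read_camera("side")
pickle.dump((w,sc,sd,bot.current_ee_pos()),open("w11.pkl","wb"))
t=np.linspace(0,2*np.pi,100)
out=[]
for c,u0,v0 in((sc,250,225),(sd,315,220)):
    s=7;im=cv2.resize(c["pixels"][v0:v0+80,u0:u0+56],None,fx=s,fy=s,interpolation=cv2.INTER_CUBIC)
    for r,y,z in((20,10,120),(13,10,120),(32,10,85),(32,10,75),(11,10,20),(7,10,46)):
        for u in proj(c,toW(F,np.c_[r*np.cos(t),y+r*np.sin(t),0*t+z])): cv2.circle(im,(int((u[0]+.5-u0)*s),int((u[1]+.5-v0)*s)),1,(0,255,0),-1)
    out.append(im)
cv2.imwrite("pics/ov11.png",np.hstack(out));cv2.imwrite("pics/w11.png",w["pixels"])
cv2.imwrite("pics/sc11.png",np.hstack([sc["pixels"][130:430,170:470],sd["pixels"][100:400,180:480]]))
E
```

```text
[ 0.         -0.00972681 -0.01827717]
17.3083 [-0.24346661  0.50345918 -3.39223435] 39.812323321297285
```

View pics/ov11.png

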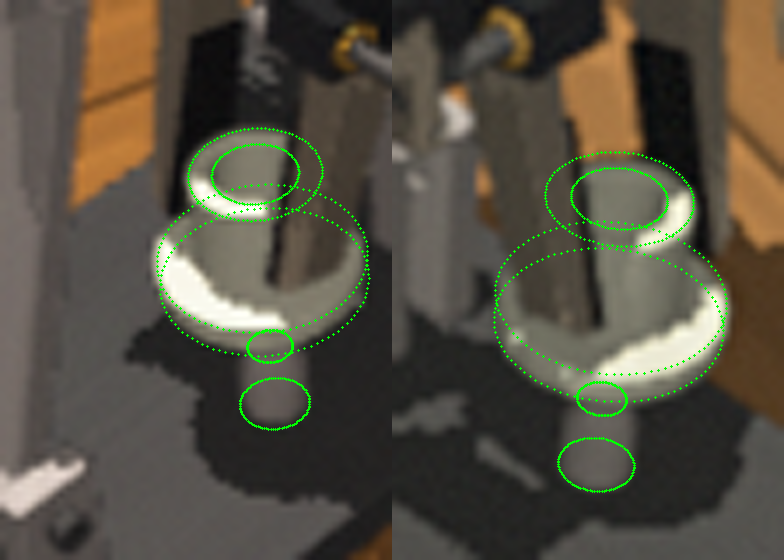

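View pics/sc11.png

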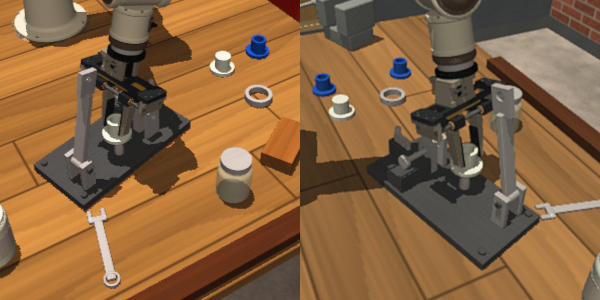

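View pics/w11.png

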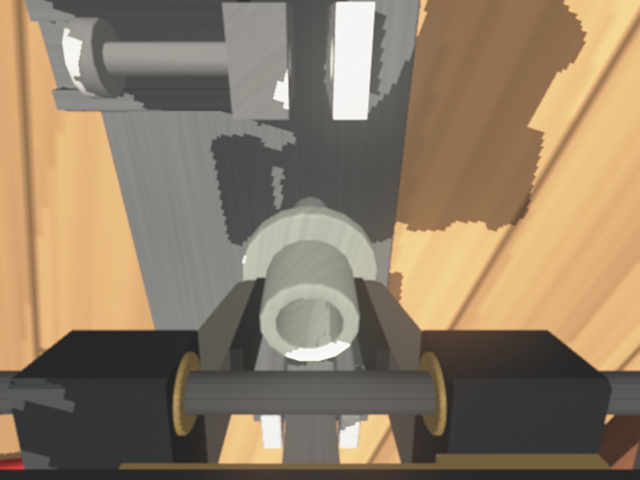

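```bash
cat >> place.py <<'E'
CORR=np.array([.0002,.0012,0])
E
python3 - <<'E'
from place import *
from workcell import bot
F=np.load("F.npy")
for z in (52,44,40,36,32,28,25,23,21.5,20.5,19.5,18.5,17.5):
    bot.line_to(cmd(toW(F,(0,10,z))[0]+CORR),max_speed=.04)
    f=bot.current_contact_force();m=bot.current_ft_torque();print(z,f.round(1),m.round(2),round(bot.current_clock(),2))
    if f[2]>6 or np.hypot(*f[:2])>12: break
E
```

```text
52 [ 0.2  0.2 -4. ] [ 0.25 -0.03  0.03] 18.18
44 [-0.1  0.9 -3.5] [ 0.26 -0.03  0.01] 18.53
40 [-0.1 -0.4 -3.7] [0.29 0.02 0.01] 18.78
36 [ 0.1 -1.1 -3.3] [ 0.31 -0.07  0.  ] 19.03
32 [ 0.6 -0.7 -3.5] [ 0.26 -0.02 -0.  ] 19.28
28 [-0.8  1.1 -3.6] [ 0.21  0.   -0.01] 19.53
25 [-0.6 -0.6 -3.6] [ 0.23  0.05 -0.01] 19.78
23 [-0.6  1.3 -3.9] [ 0.25  0.02 -0.05] 20.03
21.5 [ 0.6  0.3 -3.9] [ 0.26 -0.05 -0.08] 20.28
20.5 [-1.2  1.3  0.7] [ 0.18  0.25 -0.08] 20.53
19.5 [-5.8  1.9  8.5] [ 0.14  0.86 -0.24] 20.78
```

Run:
```python
from place import *
from workcell import bot
F=np.load("F.npy")
bot.set_gripper(1.0);print(bot.current_opening(),bot.current_contact_force())
p=bot.current_ee_pos()
bot.line_to([p[0],p[1],.30],max_speed=.25)
w=bot.read_camera("wrist");cv2.imwrite("pics/w12.png",w["pixels"])
rv=tool(F[2])
bot.goto(tipcmd(toW(F,(0,-112,340))[0],rv),rv)
bot.set_gripper(0.0,20)
print(bot.current_clock(),bot.current_opening(),bot.current_contact_force())
sc=bot.read_camera("scene");sd=bot.read_camera("side")
cv2.imwrite("pics/sc12.png",np.hstack([cv2.resize(a,(400,400),interpolation=cv2.INTER_CUBIC) for a in (sc["pixels"][130:350,180:400],sd["pixels"][100:390,230:520])]))
```

```text
1.0011312390812679 [ 0.21404697 -0.72730951 -0.07336026]
24.9583 0.006913117803387885 [0.1452217  0.01936948 0.57260536]
```

View pics/sc12.png

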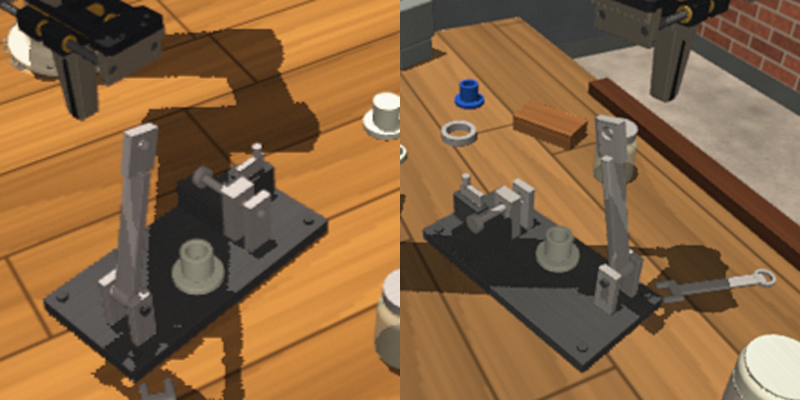

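View pics/w12.png

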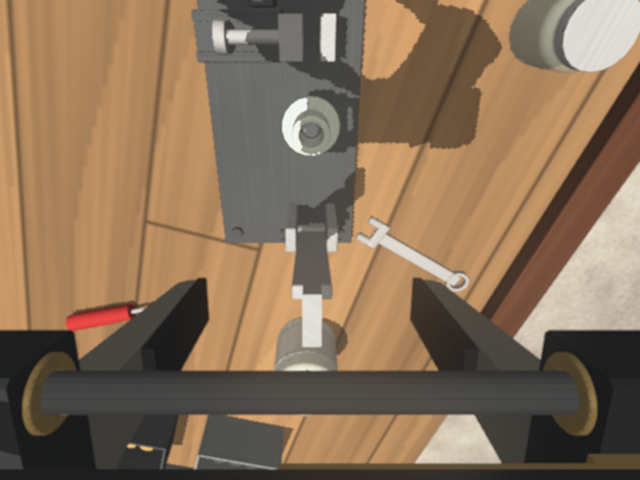

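The hub is on the post: the wrist view shows the post in the bore at about (312,128). The fingers are closed and above and behind the bar, so next I'll swing the bar down.

Run:
```python
from h import *
from workcell import bot
F=np.load("F.npy");rv=tool(F[2])
sc=bot.read_camera("scene");sd=bot.read_camera("side")
print(proj(sc,toW(F,(0,-112,340))),proj(sd,toW(F,(0,-112,340))),"obs (224,195) (424,172)")
r=145
def pt(th,dz=0):
    y=-100+r*np.cos(th)-6*np.sin(th)-10; z=74+r*np.sin(th)+6*np.cos(th)+dz
    return tipcmd(toW(F,(0,y,z))[0],rv)
bot.line_to(tipcmd(toW(F,(0,-112,219))[0],rv),max_speed=.2)
print(bot.current_contact_force().round(1))
for th in np.arange(1.45,0.14,-.13):
    bot.line_to(pt(th),max_speed=.12);f=bot.current_contact_force();print(round(th,2),f.round(1),round(bot.current_clock(),2))
    if np.linalg.norm(f)>35: break
sc=bot.read_camera("scene");sd=bot.read_camera("side")
cv2.imwrite("pics/sc13.png",np.hstack([cv2.resize(a,(400,400),interpolation=cv2.INTER_CUBIC) for a in (sc["pixels"][130:350,180:400],sd["pixels"][100:390,230:520])]))
```

```text
[[226.40431011 192.29557029]] [[419.70312731 169.02083366]] obs (224,195) (424,172)
[-0.4  0.8  0.2]
1.45 [-0.1 -0.4  0.3] 26.18
1.32 [ 0.6 -0.3 -0.7] 26.49
1.19 [-0.2  0.4  0.4] 26.8
1.06 [-0.7 -0.1 -0.5] 27.11
0.93 [-0.3 -0.8 -0.8] 27.42
0.8 [-0.1 -0.3 -0.9] 27.73
0.67 [-1.3  0.3 -0.1] 28.03
0.54 [ 0.4  0.1 -0.7] 28.34
0.41 [0.5 0.3 0.7] 28.65
0.28 [-0.2  0.   0.6] 28.96
0.15 [-0.5 -0.3  0. ] 29.27
```

View pics/sc13.png

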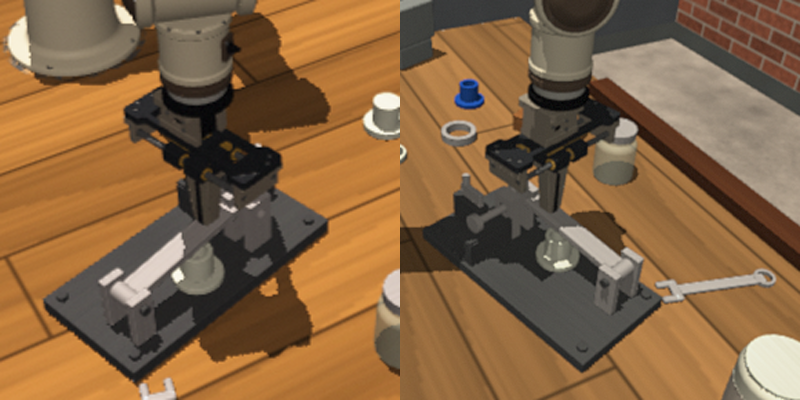

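Run:
```python
from h import *
from workcell import bot
F=np.load("F.npy");rv=tool(F[2]);r=145
def pt(th,dz=0):
    y=-100+r*np.cos(th)-6*np.sin(th)-10; z=74+r*np.sin(th)+6*np.cos(th)+dz
    return tipcmd(toW(F,(0,y,z))[0],rv)
for th,dz in [(.08,0),(.04,0),(.015,0),(0,0),(0,-1),(0,-2),(0,-3),(0,-4),(0,-5),(0,-6),(0,-7),(0,-8)]:
    bot.line_to(pt(th,dz),max_speed=.05);bot.hold(.03);f=bot.current_contact_force();print(th,dz,f.round(1),round(bot.current_clock(),2))
    if f[2]>22: break
sc=bot.read_camera("scene");sd=bot.read_camera("side")
cv2.imwrite("pics/sc14.png",np.hstack([cv2.resize(a,(400,400),interpolation=cv2.INTER_CUBIC) for a in (sc["pixels"][190:320,240:370],sd["pixels"][200:370,240:410])]))
w=bot.read_camera("wrist");cv2.imwrite("pics/w14.png",w["pixels"])
```

```text
0.08 0 [-0.3  0.3  0.4] 29.75
0.04 0 [-0.2  0.2 -0.7] 30.05
0.015 0 [ 0.3 -0.5  0.7] 30.33
0 0 [-2.   0.8  5.8] 30.62
0 -1 [-4.7  1.5 11. ] 30.9
0 -2 [-8.1  2.6 16.9] 31.18
0 -3 [-10.3   1.8  22.7] 31.47
```

View pics/sc14.png

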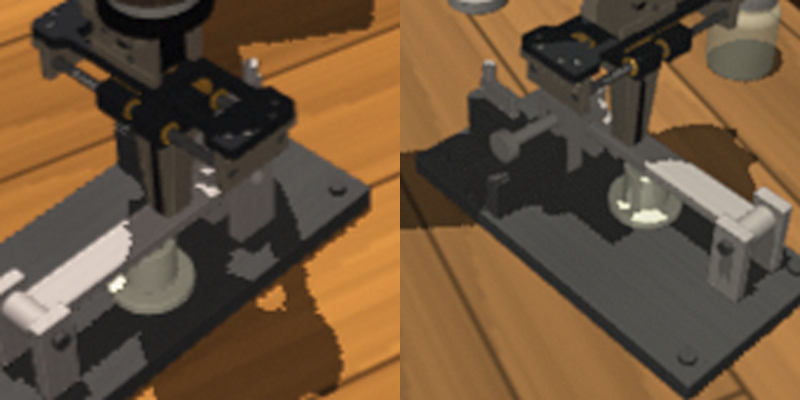

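View pics/w14.png

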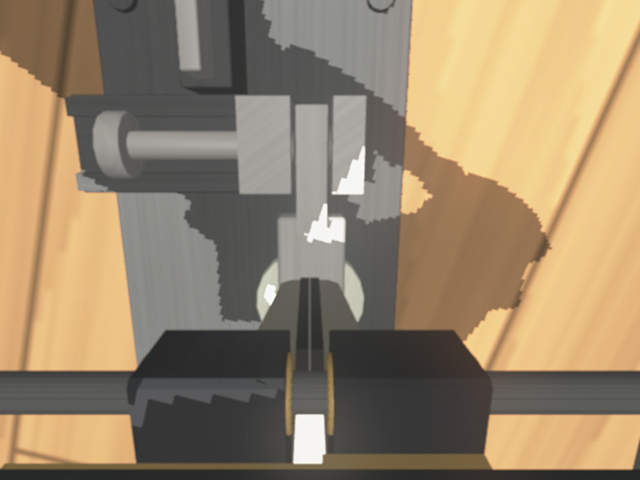

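Run:
```python
from h import *
from workcell import bot
F=np.load("F.npy");rv=tool(F[2])
p=bot.current_ee_pos()
bot.line_to(p+[0,0,.05],max_speed=.2)
bot.goto(tipcmd(toW(F,(-125,100,130))[0],rv),rv)
bot.hold(.1);print(bot.current_clock())
sc=bot.read_camera("scene");sd=bot.read_camera("side");w=bot.read_camera("wrist")
cv2.imwrite("pics/w15.png",w["pixels"])
import pickle;pickle.dump((w,sc,sd),open("w15.pkl","wb"))
BOX.clear();BOX.update(far=(8,20,82,118,20,94),near=(-28,-8,82,118,20,94),bar=(-15,15,-90,70,68,80),eye=(-6,6,65,115,56,92))
overlay(sc,F,sc["pixels"],(220,200,350,340),5,"pics/ov15a.png")
overlay(sd,F,sd["pixels"],(270,215,400,335),5,"pics/ov15b.png")
```

```text
32.7583
```

View pics/ov15a.png

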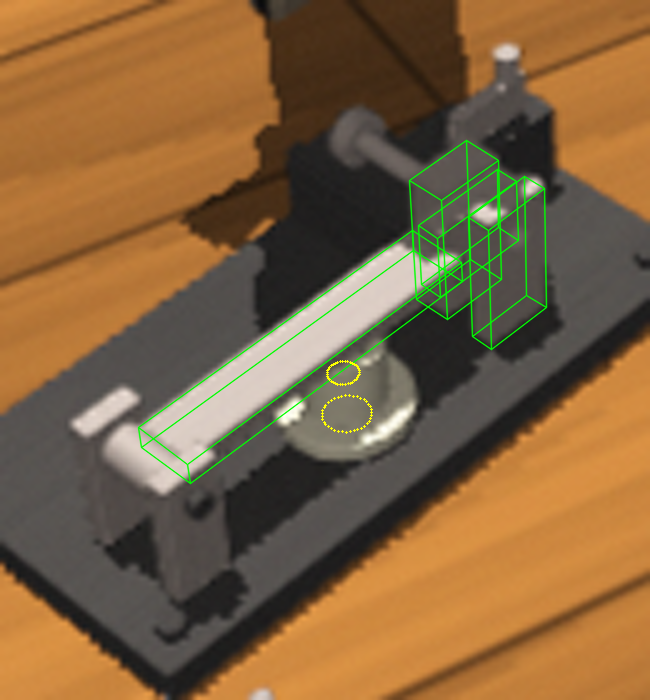

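View pics/ov15b.png

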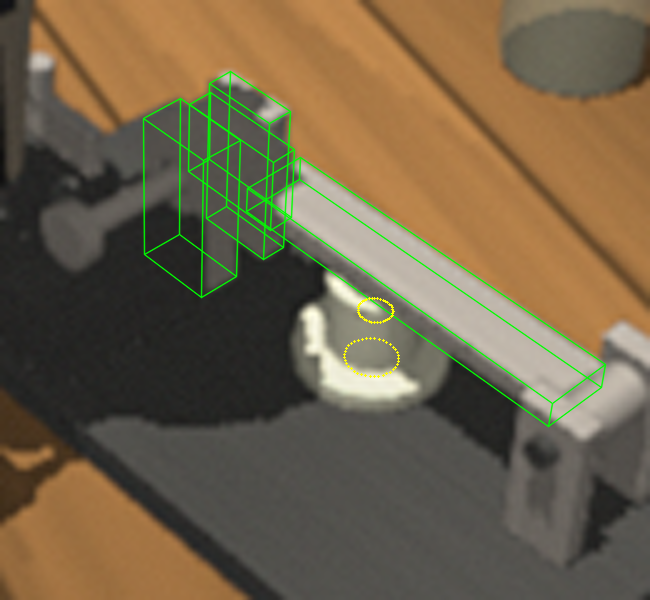

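View pics/w15.png

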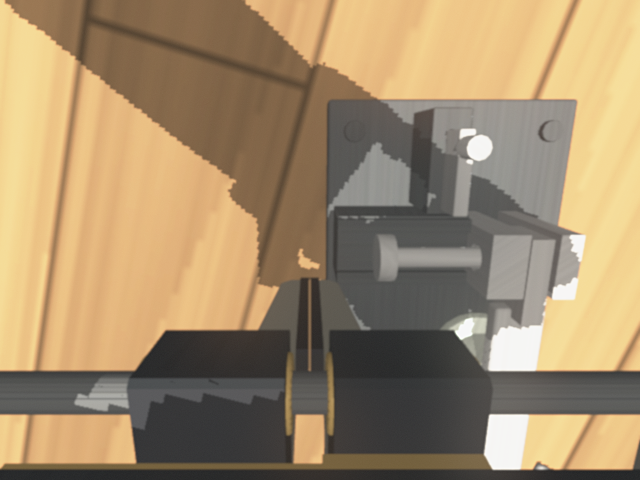

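Run:
```python
from h import *
from workcell import bot
F=np.load("F.npy");rv=tool(F[2])
Q=lambda x,z=69,y=100:tipcmd(toW(F,(x,y,z))[0],rv)
fx=np.array([np.cos(F[2]),np.sin(F[2]),0])
bot.line_to(Q(-125),max_speed=.15);print(bot.current_contact_force().round(1),bot.current_clock())
x=-108.;bot.line_to(Q(x),max_speed=.1)
while x<-40:
    x+=4 if x<-66 else 1.5
    bot.line_to(Q(x),max_speed=.06);f=bot.current_contact_force();fa=-f@fx
    print(x,round(fa,1),f.round(1),round(bot.current_clock(),2))
    if fa>18: break
    if fa>10 and x<-70: break
```

```text
[-0.8 -0.2 -0. ] 33.4667
-104.0 -0.6 [0.5 0.5 0.3] 34.03
-100.0 -0.3 [ 0.5 -0.6  0.4] 34.28
-96.0 -0.2 [0.1 0.4 0.2] 34.53
-92.0 -0.2 [ 0.2  0.2 -0. ] 34.78
-88.0 0.0 [-0.2  0.5  0.2] 35.03
-84.0 0.3 [-0.3 -0.1  0.1] 35.28
-80.0 0.6 [-0.7  0.1  1.2] 35.53
-76.0 -0.0 [-0.   0.1  0.3] 35.78
-72.0 -0.1 [-0.   0.5  0.6] 36.03
-68.0 0.3 [-0.2 -0.4  0.2] 36.28
-64.0 -0.4 [ 0.4  0.1 -0.5] 36.53
-62.5 0.7 [-0.7  0.   0.2] 36.78
-61.0 -0.3 [ 0.2  0.4 -0.3] 37.03
-59.5 0.3 [-0.4  0.1 -0.5] 37.28
-58.0 1.0 [-1.   0.   0.6] 37.53
-56.5 0.5 [-0.7  0.5  0.5] 37.78
-55.0 0.5 [-0.6  0.3  1.1] 38.03
-53.5 0.6 [-0.8  0.6 -0.8] 38.28
-52.0 -0.5 [ 0.4  0.3 -0.2] 38.53
-50.5 4.0 [-3.9 -0.8  2.4] 38.78
-49.0 9.7 [-9.5 -2.1  8.2] 39.03
-47.5 16.4 [-15.4  -5.5  11.7] 39.28
-46.0 22.1 [-21.1  -6.6  15.9] 39.53
```

Run:
```python
from h import *
from workcell import bot
F=np.load("F.npy");rv=tool(F[2])
Q=lambda x,z=69,y=100:tipcmd(toW(F,(x,y,z))[0],rv)
bot.line_to(Q(-70),max_speed=.15)
bot.line_to(Q(-70,120),max_speed=.25)
bot.line_to(Q(-45,120,225),max_speed=.3);bot.hold(.1)
print(bot.current_clock(),bot.current_contact_force())
sc=bot.read_camera("scene");sd=bot.read_camera("side");w=bot.read_camera("wrist")
cv2.imwrite("pics/w16.png",w["pixels"])
cv2.imwrite("pics/sc16.png",np.hstack([cv2.resize(a,(400,400),interpolation=cv2.INTER_CUBIC) for a in (sc["pixels"][200:280,270:350],sd["pixels"][215:295,250:330])]))
# project keeper geometry (out) guess
print(proj(w,toW(F,[(-45,173,77),(-28,100,74)])))
```

```text
40.8667 [ 0.61673772  0.12376523 -0.40999685]
[[312.51273062 349.0992399 ]
 [339.06406979 449.75165236]]
```

View pics/sc16.png

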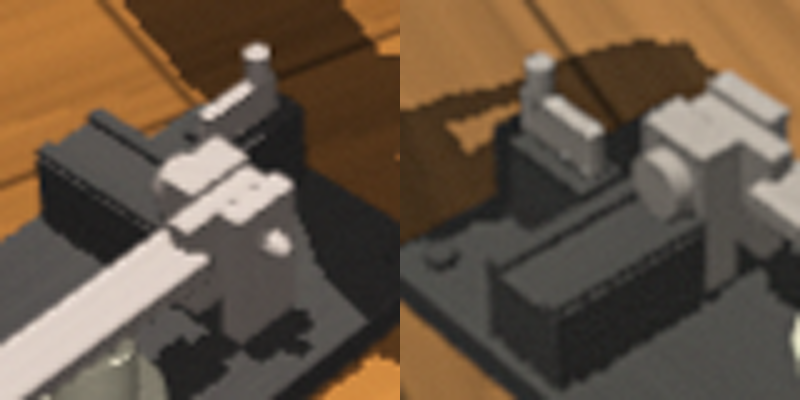

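View pics/w16.png

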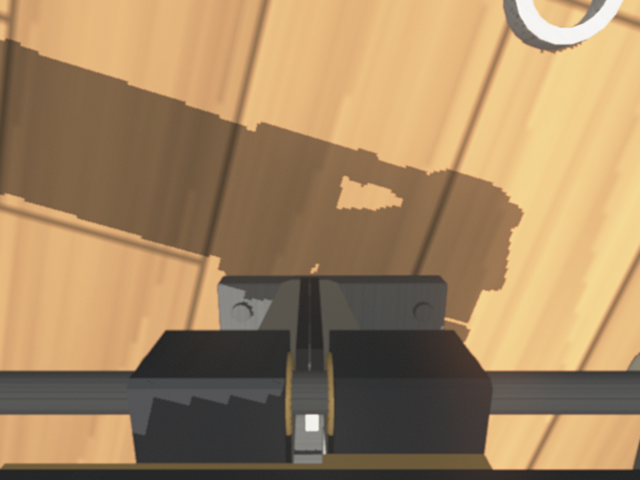

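The pin head is against the near cheek, at side crop (665,180), and its tip shows beyond the far cheek, at scene crop (277,243). Next is the keeper.

Run:
```python
from h import *
from workcell import bot
F=np.load("F.npy");rv=tool(F[2])
Q=lambda y,z=72,x=-45:tipcmd(toW(F,(x,y,z))[0],rv)
fy=np.array([-np.sin(F[2]),np.cos(F[2]),0])
bot.line_to(Q(212,120),max_speed=.25)
bot.line_to(Q(212),max_speed=.2);print(bot.current_contact_force().round(1))
y=192.;bot.line_to(Q(y),max_speed=.12)
while y>130:
    y-=4 if y>155 else 1.5
    bot.line_to(Q(y),max_speed=.06);f=bot.current_contact_force();fa=f@fy
    print(y,round(fa,1),f.round(1),round(bot.current_clock(),2))
    if fa>18: break
    if fa>10 and y>155: break
sc=bot.read_camera("scene");sd=bot.read_camera("side")
cv2.imwrite("pics/sc17.png",np.hstack([cv2.resize(a,(400,400),interpolation=cv2.INTER_CUBIC) for a in (sc["pixels"][200:280,270:350],sd["pixels"][215:295,250:330])]))
```

```text
[ 0.3 -0.6  0.5]
188.0 -0.5 [ 0.2 -0.5 -0.7] 42.23
184.0 -0.2 [ 0.2 -0.1  0. ] 42.48
180.0 -0.4 [-0.2 -0.5 -0.9] 42.73
176.0 0.0 [0.2 0.1 0.3] 42.98
172.0 0.3 [-0.7  0.1 -0.1] 43.23
168.0 0.1 [ 0.1  0.2 -1.2] 43.48
164.0 -0.6 [ 0.8 -0.4 -0.3] 43.73
160.0 -0.5 [ 0.5 -0.4 -0.6] 43.98
156.0 0.2 [-0.7 -0.   0.5] 44.23
152.0 0.3 [-0.1  0.3  0. ] 44.48
150.5 1.1 [-0.4  1.   0.1] 44.73
149.0 3.1 [-0.1  3.2  0.7] 44.98
147.5 8.4 [-1.3  8.3  2.8] 45.23
146.0 13.6 [-3.6 13.1  4.5] 45.48
144.5 17.7 [-4.1 17.2  6.2] 45.73
143.0 22.4 [-4.5 22.   7.5] 45.98
```

View pics/sc17.png

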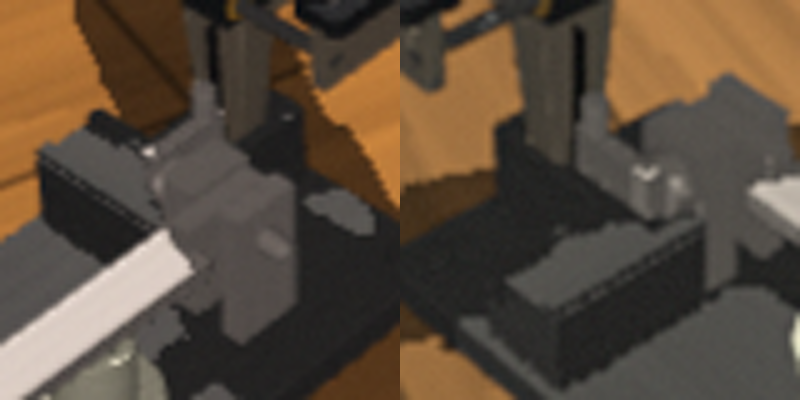

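Run:
```python
from h import *
from workcell import bot
F=np.load("F.npy");rv=tool(F[2])
Q=lambda y,z=72,x=-45:tipcmd(toW(F,(x,y,z))[0],rv)
bot.line_to(Q(165),max_speed=.15);bot.line_to(Q(165,140),max_speed=.25)
bot.goto(Q(10,190,-70),rv);bot.hold(.15)
print(bot.current_clock(),bot.current_contact_force())
sc=bot.read_camera("scene");sd=bot.read_camera("side");w=bot.read_camera("wrist")
cv2.imwrite("pics/w18.png",w["pixels"])
cv2.imwrite("pics/sc18.png",np.hstack([cv2.resize(a,(400,400),interpolation=cv2.INTER_CUBIC) for a in (sc["pixels"][200:280,270:350],sd["pixels"][215:295,250:330])]))
cv2.imwrite("pics/full18.png",np.hstack([cv2.resize(a["pixels"],(400,300),interpolation=cv2.INTER_AREA) for a in (sc,sd)]))
```

```text
47.65 [-0.04509621  0.66819639 -0.12265407]
```

View pics/sc18.png

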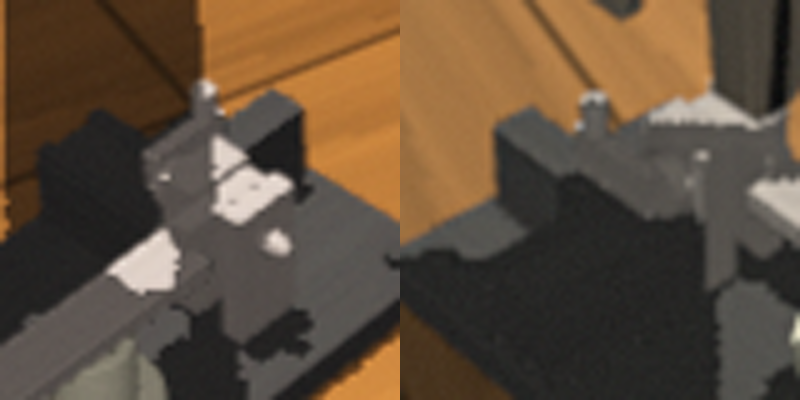

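View pics/w18.png

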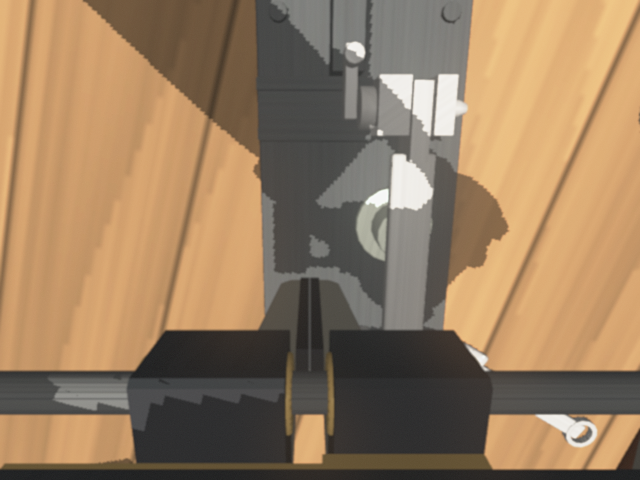

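View pics/full18.png

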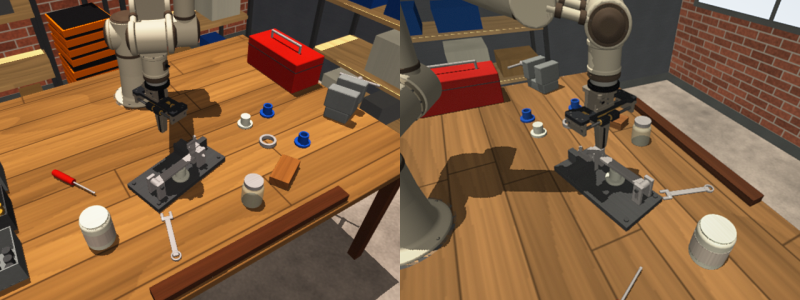

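Run:
```python
from h import *
from workcell import bot
F=np.load("F.npy");sc=bot.read_camera("scene");sd=bot.read_camera("side")
A=lambda u,v:(u/5+270-.5,v/5+200-.5);B=lambda u,v:((u-400)/5+250-.5,v/5+215-.5)
fi=lambda X:(Ro.from_euler('z',-F[2]).apply(X-[F[0],F[1],0])*1000).round(1)
a,e=tri([(sc,A(257,50)),(sd,B(538,62))]);b,e2=tri([(sc,A(204,88)),(sd,B(593,98))]);print(fi(a),e,fi(b),e2,fi(a)-fi(b))
w=bot.read_camera("wrist")
u0,v0,s=320,20,5
im=cv2.resize(w["pixels"][v0:v0+130,u0:u0+150],None,fx=s,fy=s,interpolation=cv2.INTER_CUBIC)
def ln(P,c):
    v,ed=box(*P);uv=proj(w,toW(F,v))
    for i,j in ed: cv2.line(im,*[tuple(int(t) for t in ((uv[k]+.5-[u0,v0])*s)) for k in(i,j)],c,1,cv2.LINE_AA)
ln((-49,-41,90,135,66,88),(0,255,0));ln((-28,-8,82,118,20,94),(0,255,255));ln((-38,-28,86,114,60,88),(255,0,255))
cv2.imwrite("pics/ov18.png",im)
```

```text
[-46.  163.8 106.8] 0.5139254960723463 [-45.5 128.9 107.4] 0.14826785154536992 [-0.5 34.9 -0.6]
```

Travel measures about 35 of 38 mm by hand-picked pixels, and that is good to roughly ±3 mm. I can't view any more pictures, so I'll push again, harder and at mid-height, to see whether the stop is real.

Run:
```python
from h import *
from workcell import bot
F=np.load("F.npy");rv=tool(F[2])
Q=lambda y,z=75,x=-45:tipcmd(toW(F,(x,y,z))[0],rv)
fy=np.array([-np.sin(F[2]),np.cos(F[2]),0])
bot.line_to(Q(60,165),max_speed=.3)
bot.goto(Q(175,130),rv)
bot.line_to(Q(175),max_speed=.2)
for y in (156,152,150,148,146,144,142,140,138):
    bot.line_to(Q(y),max_speed=.06);bot.hold(.05);f=bot.current_contact_force();fa=f@fy
    print(y,round(fa,1),f.round(1),(bot.current_ee_pos()-Q(y))@fy*1000,round(bot.current_clock(),2))
    if fa>38: break
```

```text
156 0.0 [-0.3 -0.1 -0.4] -0.16586008083978213 49.79
152 -0.0 [-0.7 -0.2  0.3] 0.061468351169737485 50.09
150 -0.1 [-0.2 -0.1  0.3] 0.015549455395765544 50.39
148 4.0 [-0.5  4.   1.8] 1.2394526648963193 50.69
146 11.5 [-2.7 11.2  4.2] 3.286198331147794 50.99
144 17.9 [-3.3 17.7  5.9] 5.254469580267275 51.29
142 23.8 [-5.2 23.3  8.4] 7.2424668277114295 51.59
140 31.0 [-7.3 30.2 10.6] 9.26710750330913 51.89
138 38.5 [-8.6 37.6 13.7] 11.239008155580288 52.19
```

Run:
```python
from h import *
from workcell import bot
F=np.load("F.npy");rv=tool(F[2])
Q=lambda y,z=75,x=-45:tipcmd(toW(F,(x,y,z))[0],rv)
bot.line_to(Q(168),max_speed=.15);bot.line_to(Q(185,190),max_speed=.25);bot.hold(.3)
print(bot.current_clock(),bot.current_contact_force().round(1))
bot.job_done()
```

```text
53.4583 [-0.6 -0.4  0.3]
the job is handed in; nothing more can be done
```

I clamped the bored hub in the order asked and handed the job in at about 53.5 s, with the gripper clear of everything and contact force near zero. One check disagreed: the keeper's measured travel came out about 3 mm short of full.

- **Hub:** I took the pale part with the bore, at scene (453,199), and left the solid blank alone. It met the base plate at the expected height, and the wrist view then showed the post inside its bore.
- **Bar:** It stopped hard at the level height. An overlay of the bar drawn level matched both the scene and side views.
- **Pin:** I pushed it to a hard stop at 22 N. The views show its head against the near cheek and its tip beyond the far cheek.
- **Keeper:** I pushed it to a hard stop, then pushed again up to 38 N, and it did not move further.
- **Bystanders:** I touched none of them, and in the last full views I saw none of them moved.

**What failed or disagreed:**
- My first grasp closed on air above the hub. The real fingertips end about 36 mm short of the reported TCP, so I measured that from the cameras and corrected for it.
- The keeper's travel measured about 35 mm by hand-picked pixels against the stated 38 mm. That is within my measuring error of about 3 mm. I relied on the unyielding stop, because the 40-picture limit prevented a last enlarged check.

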